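# Close-pack the feed pots in the round tin

## Robot

A 6-joint arm with a two-finger parallel gripper is mounted at the origin on the work surface. World frame = base frame: x ahead of the robot, y to its left, z up, the work surface at z = 0. Lengths are in m, angles in rad, forces in N, time in s.
With the tool pointing down it reaches from about 0.375 to 0.9 m from the base axis. Payload 3.1 kg.
Tool frame: the origin (TCP) lies on the centre line of the jaws, within the pads' length; the fingertips stand 22 mm ahead of it and the grasp point (between the pads) lies 3 mm ahead of it; z points along the fingers, x is the direction in which the jaws open and shut, and the axes are right-handed (so a half turn about z gives the same grasp; the last joint's range is limited). The gripper opens to 87 mm and grips with 3 to 60 N. Pads are 19 mm wide; open, the fingers measure 117 mm over their backs; the gripper's body (75 mm by 190 mm) begins 51 mm behind the grasp point.
Start: joints at [0.968, 0.527, 1.433, -0, 1.181, -0.178], TCP at [0.258, 0.569, 0.245] pointing down, gripper open.
Joint ranges: [-3.08, 3.08], [-0.75, 2.2], [0.22, 2.44], [-1.43, 4.57], [0, 2.65], [-2.85, 2.85]. Speed limits (rad/s): [2.79, 2.79, 3.14, 3.14, 3.14, 3.14].

## Interface

Orientations are given as a unit quaternion [x, y, z, w].
In Python, from rig import robot, camera, order gives the robot as it stands.
- The arm moves only by the shell command python3 -m pendant 'ROWS' [OPENING] [FORCE]. ROWS is JSON, a list of rows, each a list of 2 entries, a list of its own where there are three numbers: the shift along the tool's x, y, z in mm, then the turn about the tool's z in degrees. A call has 1 to 8 rows; each row shifts and turns the commanded pose from where the row before left it, along the tool's axes as they then stand; what a row does not reach is not made up. A row lasts 1/8 s, in which the tool goes at most 62.5 mm and 10.7 degrees, less where a joint would pass 70% of its speed; a pose out of reach is approached as far as the arm can. A call with a gripper value outside its range is refused whole. OPENING is the finger opening in mm, from 0 to 87, set as the call begins (- or left out, the last holds). The fingers move at their own pace and stop on an object; FORCE is the grip in N (left out, the last holds). Time passes only in rows, so rows that do not move let the fingers close. It gives the time, the measured TCP pose, the force and the opening at its end, in the units of the state.
- robot.get_obs(): the state, without advancing time (a new reading comes with each control period).
- camera(name): name is "scene" or "side" or "wrist"; returns a dict with "pixels" (384x512x3 uint8, blue, green, red), "mtx" (3x3 intrinsics, pixels), "R" (3x3) and "t" (3): a world point X has camera coordinates R X + t. Camera axes: x right, y down, z forward; pixel columns grow to the right and rows downward; lengths in m; the calibration is good to about 2 mm. A picture is of the moment at which its call begins. There is no depth.
- order.hand_in(): hands the job in, once; it reports no verdict.
The state is a dict: "time": time; "q": joint angles; "joint_velocities": joint speeds; "joint_torque": joint torques, N m; "position": TCP position; "tool_rot": TCP orientation; "ft_force": force on the tool from outside, world axes, zero at the start; "moment": the same for the moment, N m; "grip_width": finger opening in m.
Only numpy, scipy, OpenCV 4.12 (cv2) and the standard library are available. Lean on these libraries where they do the work, as an engineer would, in place of code of your own. Each camera call takes 0.05 s, during which the arm holds its last target. There are 200 camera calls.

## Task

Pack the two feed pots from the sloping rack into the round tin with the other five, so that all seven stand upright and flat on its floor, one in the middle and six in a ring round it; the pot that stands out of place in the tin has to make room first. Set the pots down gently, do not drop them, and leave the scoop, tweezers and dish where they are.

Things in the scene. Friction and masses are not known exactly. Their poses are not given: they have to be found in the camera images.
- tin: Open round steel tin, fixed to the ledge; origin at the centre of its underside, z up. Inner diameter 194 mm, floor 3 mm thick, wall 3 mm thick, rim 30 mm above the ledge. Seven 60 mm pots fit its floor only as one in the middle and six round it, 60 to 67 mm from the middle.
- rack: Wooden rack, fixed, 210 mm wide (its y); origin at the centre of its underside, z up, x to its high back edge. Its seat slopes down to the front (-x, roughly facing the robot) at 26 degrees, with a 13 mm stop at the front and 9 mm strips at sides and middle. Two pots stand on the seat, foot against the stop, caps leaning 26 degrees from vertical towards the rack's -x.
- ring1_mid (a point): Feed pot, 90 g, all seven alike: white body d 60, 34 tall, 4 mm bevel round the foot; on it the grey cap to grip, d 30, from 34 to 74 mm above the foot. Point on its axis 37 mm above the foot (half-way up); z = up its axis. Number 1 of four standing in order along half of the tin's ring, 62 mm from the middle, 60 degrees apart. Loose, it slides if pushed.
- ring2_mid (a point): Feed pot like ring1 (same size, same point on it). Number 2 of four standing in order along half of the tin's ring, 62 mm from the middle, 60 degrees apart (1 and 4 opposite).
- ring3_mid (a point): Feed pot like ring1 (same size, same point on it). Number 3 of four standing in order along half of the tin's ring, 62 mm from the middle, 60 degrees apart (1 and 4 opposite).
- ring4_mid (a point): Feed pot like ring1 (same size, same point on it). Number 4 of four standing in order along half of the tin's ring, 62 mm from the middle, 60 degrees apart (1 and 4 opposite).
- stray_mid (a point): Feed pot like ring1 (same size, same point on it). It stands upright in the tin out of place, 34 to 61 mm from the middle, on the empty side, opposite the midpoint of ring pots 2 and 3, and blocks the three empty places: the middle and two in the ring.
- racked1_mid (a point): Feed pot like ring1 (same size, same point on it). It stands in the sloping rack, on the rack's +y half, 40 to 64 mm from the rack's centre line, leaning 26 degrees with the seat.
- racked2_mid (a point): Feed pot like ring1 (same size, same point on it). It stands in the sloping rack, on the rack's -y half, 40 to 64 mm from the rack's centre line, leaning 26 degrees with the seat.
- scoop: Bystander: blue plastic scoop with a box-shaped bowl 75 x 52 x 26 mm and a flat handle towards -x, 165 mm long, lying between tin and rack; origin under the bowl.
- tweezers: Bystander: stainless tweezers, 170 mm long, 8 mm high, lying nearest the robot; origin under the middle.
- dish: Bystander: white ceramic feeding dish, 96 mm across, 28 mm high; origin under its middle.
Things that resemble listed ones, but are neither listed nor needed, are in the scene too. What is shaped like the part that bears ring4_mid but yellow is not meant.

How it is judged:
By the outcome, as a careful person would: the job done as asked, in the order asked, and still so for the second after the job is handed in, with the robot touching nothing.
It also fails if it takes over 69 s, if anything falls off the work surface, if the arm or the gripper's body presses on something with over 40 N, if the wrist force passes 120 N, or if a joint passes its speed limit or range.

## Working session

There is one attempt and no reset: what is moved stays moved. The work goes in short steps, Python scripts to look and compute and a shell command to move; the robot and the scene stay as the last step left them, time stands still between calls to the robot, and variables do not carry over. Pictures are saved under pics/ and viewed, about 8 in all and at most 12, crops included, and the job is handed in when it is done.

```bash
ls; mkdir -p pics; python3 - <<'E'
from rig import robot,camera
import cv2
o=robot.get_obs();print(o)
for n in("scene","side","wrist"):
    c=camera(n);cv2.imwrite(f"pics/{n}0.png",c["pixels"]);print(n,c["mtx"].round(1).tolist(),c["R"].round(3).tolist(),c["t"].round(3).tolist())
import numpy as np
a=[cv2.imread(f"pics/{n}0.png") for n in("scene","side")]
E
```

```text
pics
{'time': 0.0, 'q': array([ 9.67481177e-01,  5.28461385e-01,  1.43391089e+00, -4.90336709e-05,
        1.18140064e+00, -1.78506469e-01]), 'joint_velocities': array([-0.00069637,  0.00017184,  0.00120526, -0.00076911,  0.00172818,
       -0.00048005]), 'joint_torque': array([-4.73796626e-04, -4.40047967e+01, -1.76590294e+01,  6.33142982e-02,
        5.82370616e-02, -1.67531516e-04]), 'position': array([0.25717977, 0.5688723 , 0.2435718 ]), 'tool_rot': array([ 8.40276083e-01,  5.42157648e-01, -9.97688215e-04,  4.39905271e-04]), 'ft_force': array([ 0.55172596, -0.51229149,  0.64884183]), 'moment': array([-0.00332029, -0.03649439,  0.01144044]), 'grip_width': 0.08692655097294295}
scene [[446.6, 0.0, 250.2], [0.0, 446.6, 187.0], [0.0, 0.0, 1.0]] [[-0.159, 0.987, 0.017], [0.735, 0.13, -0.665], [-0.659, -0.094, -0.747]] [0.043, -0.337, 1.492]
side [[407.5, 0.0, 255.1], [0.0, 407.5, 192.9], [0.0, 0.0, 1.0]] [[0.993, -0.115, -0.007], [-0.079, -0.632, -0.771], [0.085, 0.766, -0.637]] [-0.51, 0.118, 1.171]
wrist [[329.3, 0.0, 257.2], [0.0, 329.3, 189.9], [0.0, 0.0, 1.0]] [[0.411, 0.912, -0.002], [0.882, -0.397, 0.252], [0.228, -0.106, -0.968]] [-0.623, -0.03, 0.39]
```

View pics/scene0.png

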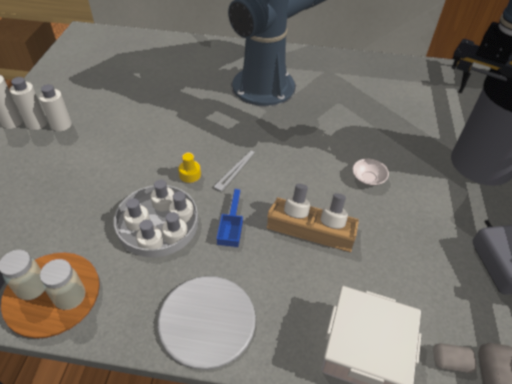

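View pics/side0.png

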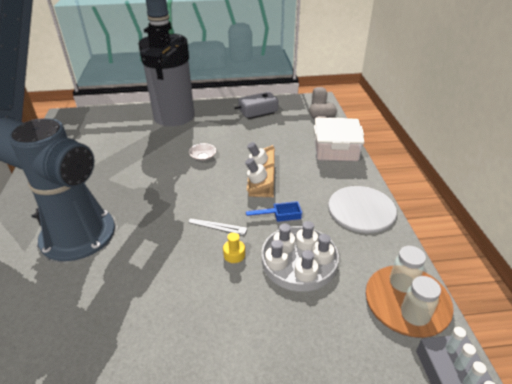

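The scene view shows the tin at about (157,219) with five pots, the rack at (313,225), the scoop at (231,230) and the yellow decoy at (190,168). The side view shows the tin at (300,258) and the rack at (262,170). I'll zoom in to pick out the caps.

```bash
python3 - <<'E'
import cv2,numpy as np
a=cv2.imread("pics/scene0.png");b=cv2.imread("pics/side0.png")
f=lambda im,x,y:cv2.resize(im[y:y+75,x:x+100],(400,300),interpolation=cv2.INTER_CUBIC)
cv2.imwrite("pics/crop0.png",np.vstack([np.hstack([f(a,107,177),f(a,263,177)]),np.hstack([f(b,250,218),f(b,215,130)])]))
E
```

```text
(no output)
```

View pics/crop0.png

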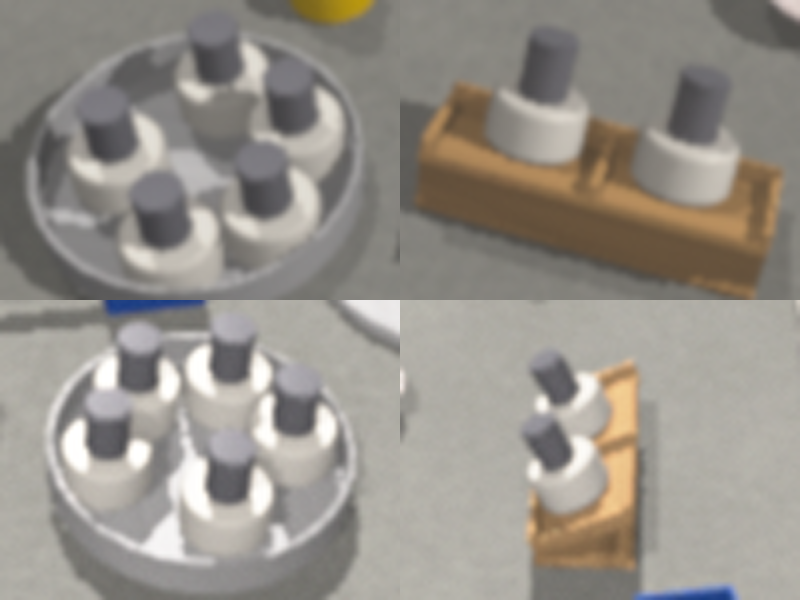

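The crops show the five caps in the tin and the two leaning caps in the rack clearly. Next I'll segment the caps and triangulate across the two views.

```bash
cat > h.py <<'E'
import cv2,numpy as np
from rig import robot,camera
def caps(im,roi,k=4):
    x,y,w,h=roi
    c=cv2.resize(im[y:y+h,x:x+w],None,fx=k,fy=k,interpolation=cv2.INTER_CUBIC)
    f=c.astype(int);v=f.mean(2)
    m=((v<132)&(f[...,0]-f[...,2]>4)).astype(np.uint8)   # bluish dark grey
    m=cv2.morphologyEx(m,cv2.MORPH_OPEN,np.ones((7,7)))
    n,_,s,ce=cv2.connectedComponentsWithStats(m)
    return [((ce[i]+.5)/k-.5+[x,y]).round(2).tolist()+[int(s[i,4]),s[i,2:4].tolist()] for i in range(1,n) if s[i,4]>500],c,m
def ray(c,p):
    d=c["R"].T@np.linalg.solve(c["mtx"],[p[0],p[1],1]);return -c["R"].T@c["t"],d
def onz(c,p,z):
    o,d=ray(c,p);return o+d*(z-o[2])/d[2]
def tri(c1,p1,c2,p2):
    o1,d1=ray(c1,p1);o2,d2=ray(c2,p2)
    s=np.linalg.lstsq(np.c_[d1,-d2],o2-o1,rcond=None)[0]
    a=o1+s[0]*d1;b=o2+s[1]*d2;return (a+b)/2,np.linalg.norm(a-b)
E
python3 - <<'E'
from h import *
A=camera("scene");B=camera("side")
o=[]
for c,rois in((A,[(107,172,100,85),(263,177,100,50)]),(B,[(250,218,100,75),(215,130,70,75)])):
    for r in rois:
        l,cr,m=caps(c["pixels"],r);o.append(m*255)
        print(r)
        for q in l:print(q, onz(c,q[:2],.057).round(4))
H=max(m.shape[0] for m in o);W=400
P=lambda m:np.pad(m,((0,H-m.shape[0]),(0,W-m.shape[1])))
cv2.imwrite("pics/masks.png",cv2.resize(np.vstack([np.hstack([P(o[0]),P(o[1])]),np.hstack([P(o[2]),P(o[3])])]),None,fx=.8,fy=.8))
# crop colours
for p in[(161,190),(186,192)]:print(A["pixels"][p[1],p[0]])
E
```

```text
(107, 172, 100, 85)
(263, 177, 100, 50)
(250, 218, 100, 75)
[286.48, 219.34, 1455, [104, 19]] [ 0.5932 -0.0722  0.057 ]
(215, 130, 70, 75)
[86 83 84]
[140 144 146]
```

View pics/masks.png

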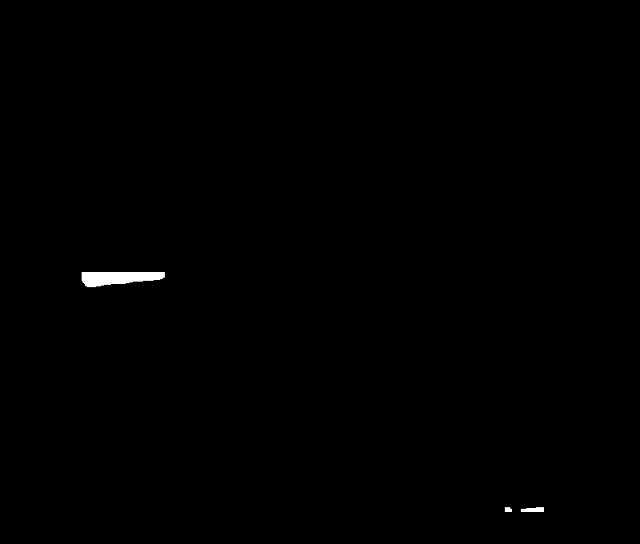

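The masks came out empty, apart from some scoop, because the threshold was too strict. The caps have B≥G, so I'll use that instead.

```bash
python3 - <<'E'
s=open('h.py').read()
s=s.replace("(v<132)&(f[...,0]-f[...,2]>4)","(v<185)&(f[...,0]-f[...,1]>=1)&(f[...,2]-f[...,1]>=-3)")
open('h.py','w').write(s)
E
python3 - <<'E'
from h import *
A=camera("scene");B=camera("side")
o=[]
for c,rois in((A,[(107,172,100,85),(263,177,100,50)]),(B,[(250,218,100,75),(215,130,70,75)])):
    for r in rois:
        l,cr,m=caps(c["pixels"],r);o.append(cv2.resize(cr//2+m[...,None]*120,None,fx=.8,fy=.8))
        print(r)
        for q in l:print(q, onz(c,q[:2],.057).round(4))
P=lambda m:np.pad(m,((0,272-m.shape[0]),(0,320-m.shape[1]),(0,0)))
cv2.imwrite("pics/masks2.png",np.vstack([np.hstack([P(o[0]),P(o[1])]),np.hstack([P(o[2]),P(o[3])])]))
E
```

```text
(107, 172, 100, 85)
[160.49, 188.01, 2939, [54, 72]] [ 0.5453 -0.1812  0.057 ]
[179.49, 199.69, 3073, [51, 77]] [ 0.5739 -0.1251  0.057 ]
[133.19, 206.2, 3694, [63, 80]] [ 0.6126 -0.2283  0.057 ]
[172.13, 220.74, 3321, [59, 75]] [ 0.6389 -0.1251  0.057 ]
[146.91, 228.58, 3415, [59, 75]] [ 0.6706 -0.1757  0.057 ]
(263, 177, 100, 50)
[299.98, 192.7, 2958, [54, 74]] [0.5005 0.1615 0.057 ]
[337.93, 202.57, 2975, [55, 75]] [0.5162 0.2552 0.057 ]
(250, 218, 100, 75)
[307.46, 228.98, 2434, [45, 69]] [ 0.6428 -0.1166  0.057 ]
[280.55, 240.69, 4488, [85, 136]] [ 0.5636 -0.1506  0.057 ]
[323.59, 241.92, 2708, [48, 71]] [ 0.6742 -0.1687  0.057 ]
[306.92, 258.56, 2890, [51, 73]] [ 0.619  -0.2194  0.057 ]
(215, 130, 70, 75)
[252.9, 148.42, 1493, [44, 53]] [0.5404 0.2931 0.057 ]
[251.25, 164.62, 1677, [48, 54]] [0.5244 0.1986 0.057 ]
```

View pics/masks2.png

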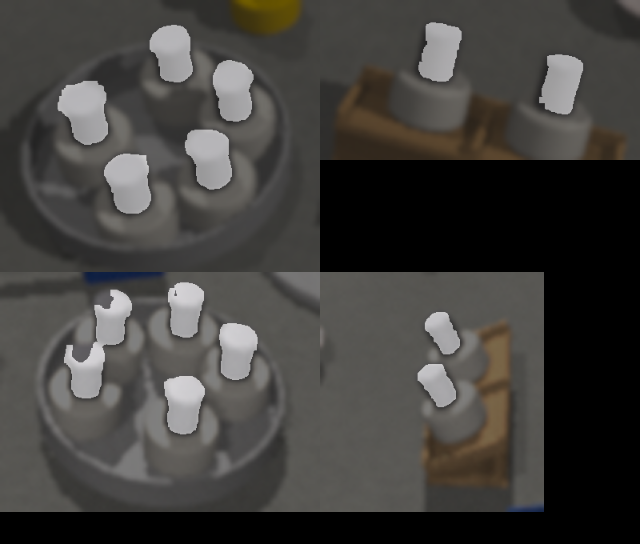

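```bash
cat >> h.py <<'E'
E
python3 - <<'E'
from h import *
A=camera("scene");B=camera("side")
R=[("E",(133.19,206.2),(306.92,258.56)),("C",(172.13,220.74),(307.46,228.98)),("D",(146.91,228.58),(323.59,241.92)),
("r-",(299.98,192.7),(251.25,164.62)),("r+",(337.93,202.57),(252.9,148.42))]
for n,p,q in R:
    x,e=tri(A,p,B,q);print(n,x.round(4),round(e,4))
# yellow decoy & tin-rim: ellipse centre check via bright rim pts
ce=np.array([onz(A,p,.057)[:2] for p in[(160.49,188.01),(179.49,199.69),(172.13,220.74),(146.91,228.58),(133.19,206.2)]])
print(ce.round(4));print("d",np.linalg.norm(np.diff(ce,axis=0),axis=1).round(4))
print("mid14",(ce[0]+ce[3])/2, np.linalg.norm(ce-(ce[0]+ce[3])/2,axis=1).round(4))
E
```

```text
E [ 0.6174 -0.2253  0.0637] 0.0005
C [ 0.6418 -0.1229  0.0625] 0.002
D [ 0.6731 -0.1736  0.0617] 0.0014
r- [0.5216 0.1615 0.0825] 0.0026
r+ [0.537  0.2524 0.0827] 0.0026
[[ 0.5453 -0.1812]
 [ 0.5739 -0.1251]
 [ 0.6389 -0.1251]
 [ 0.6706 -0.1757]
 [ 0.6126 -0.2283]]
d [0.063  0.065  0.0597 0.0783]
mid14 [ 0.60797176 -0.17846208] [0.0627 0.0633 0.0617 0.0627 0.0501]
```

Scene masks are clean. Caps A, B, C and D (scene pixels (160,188), (179,200), (172,221), (147,229)) are the ring pots, and E at (133,206) is the stray. The arm now goes over the tin, keeping the rough jaw azimuth, so I can measure with the wrist camera.

```bash
cat >> h.py <<'E'
def axes(o=None):
    from scipy.spatial.transform import Rotation as Q
    o=o or robot.get_obs();return Q.from_quat(o["tool_rot"]).as_matrix()
def need(x,y,z,az=None):
    "tool-frame shift mm from measured pose (shift first, then turn)"
    o=robot.get_obs();M=axes(o);d=M.T@(np.array([x,y,z])-o["position"])*1e3
    a=np.degrees(np.arctan2(M[1,0],M[0,0]))
    print("pos",o["position"].round(4),"az",a.round(2),"t",o["time"],"w",round(o["grip_width"],4),"F",o["ft_force"].round(1),"-> shift",d.round(1),"turn",None if az is None else round(a-az,2))
E
python3 -m pendant '[[[-38,45,0],0],[[-38,45,0],0],[[-38,45,0],0],[[-38,45,0],0],[[-38,45,0],0],[[-38,45,0],0],[[-38,45,0],0],[[-38,45,0],0]]' 87 10
python3 -m pendant '[[[-38,45,0],0],[[-38,45,0],0],[[-38,45,0],0],[[-38,45,0],0],[[-38,45,0],0],[[-38,45,0],0],[[0,0,0],-9.6],[[0,0,0],-9.6]]' 45
python3 - <<'E'
from h import *
need(.609,-.178,.245,85)
c=camera("wrist");cv2.imwrite("pics/w1.png",c["pixels"])
need(.609,-.178,.245,85)
E
```

```text
time: 1.45
position: [0.4611, 0.1423, 0.2449]
tool_rot: [0.84, 0.542, 0.001, 0.0]
ft_force: [1.3, 0.2, 0.3]
grip_width: 0.0871
time: 2.45
position: [0.6124, -0.1762, 0.2441]
tool_rot: [0.737, 0.676, -0.0, -0.0]
ft_force: [0.6, 0.3, 0.7]
grip_width: 0.0453
pos [ 0.6124 -0.1762  0.2441] az 85.07 t 2.45 w 0.0453 F [0.6 0.3 0.7] -> shift [-2.1 -3.2 -0.9] turn 0.07
pos [ 0.6123 -0.1757  0.2443] az 85.32 t 2.5 w 0.0449 F [-1.2  0.3 -0.3] -> shift [-2.6 -3.1 -0.7] turn 0.32
```

View pics/w1.png

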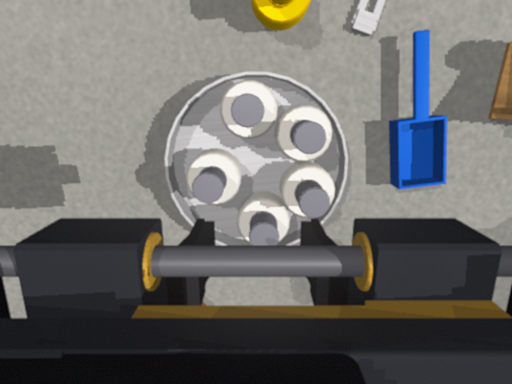

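The wrist view shows the tin from above: rim left at (167,165), right (349,160) and top (255,72). The caps are ring1/4 at (247,110), then (308,137), (314,198) and (264,230), and the stray at (209,185).

```bash
cat >> h.py <<'E'
def circ(P):
    P=np.array(P);s=np.linalg.lstsq(np.c_[2*P,np.ones(len(P))],(P**2).sum(1),rcond=None)[0]
    return s[:2],np.sqrt(s[2]+s[:2]@s[:2])
def wcaps(c,roi=(160,65,200,185)):
    return caps(c["pixels"],roi)
E
python3 - <<'E'
from h import *
c=camera("wrist")
l,cr,m=wcaps(c)
for q in l:print(q,onz(c,q[:2],.057).round(4))
g=cv2.GaussianBlur(cv2.cvtColor(cr,cv2.COLOR_BGR2GRAY),(5,5),0)
for nm,z,r0,r1 in(("cap",.077,60,80),("body",.037,90,125)):
    h=cv2.HoughCircles(g,cv2.HOUGH_GRADIENT_ALT,1.5,100,param1=100,param2=.6,minRadius=r0,maxRadius=r1)
    for x,y,r in ([] if h is None else h[0]):
        p=((x+.5)/4-.5+160,(y+.5)/4-.5+65);print(nm,np.round(p,1),round(r/4,1),onz(c,p,z).round(4))
P=[onz(c,p,.030)[:2] for p in[(167,165),(349,160),(255,72),(178,118),(328,102)]]
print(circ(P))
cv2.imwrite("pics/w1m.png",cr//2+m[...,None]*120)
E
```

```text
[246.83, 110.15, 13978, [132, 135]] [ 0.547  -0.1808  0.057 ]
[197.33, 110.82, 571, [41, 30]] [ 0.5438 -0.2285  0.057 ]
[211.16, 119.29, 2624, [75, 88]] [ 0.5528 -0.2161  0.057 ]
[307.62, 136.6, 14679, [141, 135]] [ 0.5771 -0.1235  0.057 ]
[269.39, 152.4, 1056, [64, 29]] [ 0.5896 -0.1621  0.057 ]
[208.4, 184.8, 15199, [136, 149]] [ 0.6177 -0.2265  0.057 ]
[311.61, 199.5, 15703, [139, 156]] [ 0.6418 -0.1221  0.057 ]
[212.24, 214.91, 1443, [57, 50]] [ 0.6502 -0.2263  0.057 ]
[247.49, 235.76, 20728, [473, 152]] [ 0.6765 -0.1916  0.057 ]
[229.07, 214.85, 519, [43, 20]] [ 0.6516 -0.2088  0.057 ]
[323.56, 247.63, 2775, [197, 19]] [ 0.6966 -0.1114  0.057 ]
[284.58, 248.0, 1177, [107, 15]] [ 0.6937 -0.1532  0.057 ]
[354.54, 247.8, 544, [40, 14]] [ 0.6995 -0.0783  0.057 ]
cap [247.  108.9] 16.8 [ 0.5457 -0.1799  0.077 ]
cap [309.2 137.8] 16.4 [ 0.5761 -0.1249  0.077 ]
cap [313.4 202.2] 15.7 [ 0.6386 -0.1234  0.077 ]
cap [207.2 187.6] 16.0 [ 0.6158 -0.2245  0.077 ]
body [303.6 132.5] 27.0 [ 0.5746 -0.1246  0.037 ]
body [306.6 190.6] 26.6 [ 0.6374 -0.1242  0.037 ]
body [249.6 108.5] 27.8 [ 0.5459 -0.1785  0.037 ]
body [262.8 222.5] 24.4 [ 0.6702 -0.1746  0.037 ]
(array([ 0.60903925, -0.17477526]), np.float64(0.0992447118488998))
```

View pics/w1m.png

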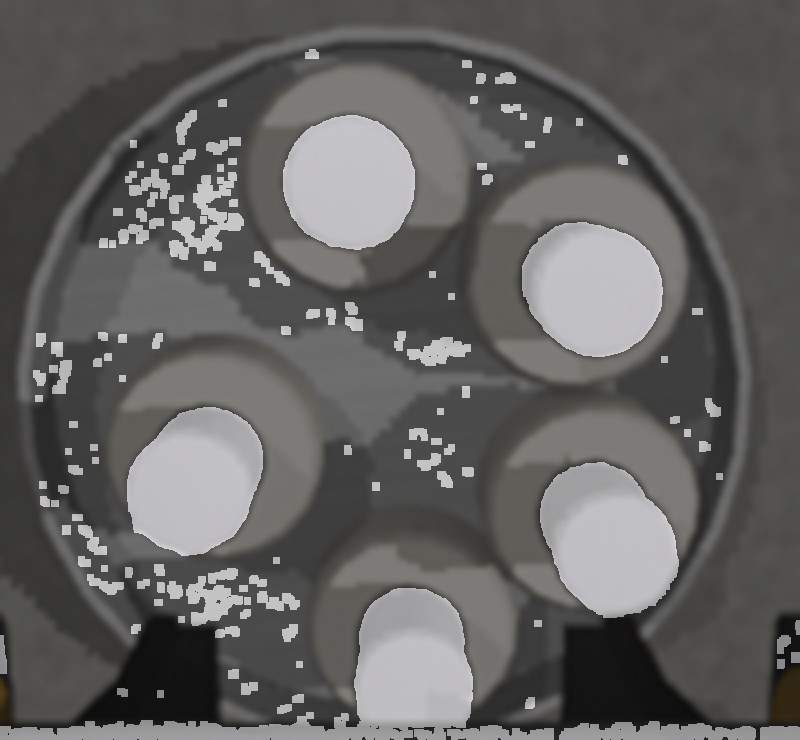

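Cap-top and body circles agree, so the tin stands at z≈0. Estimates in metres:

| Item | x | y |
|---|---|---|
| Tin middle | 0.608 | -0.176 |
| Stray | 0.616 | -0.2245 |
| Empty place at 242° | 0.578 | -0.233 |
| Empty place at 302° | 0.642 | -0.231 |

Next I'll descend on the stray.

```bash
python3 -m pendant '[[[-24,4,0],0],[[-24,4,30],0],[[0,0,60],0],[[0,0,60],0],[[0,0,29],0],[[0,0,0],0],[[0,0,0],0]]' 45
python3 - <<'E'
from h import *
need(.6158,-.2245,.064,85)
E
```

```text
time: 3.42
position: [0.6167, -0.2246, 0.0665]
tool_rot: [0.738, 0.674, 0.0, 0.001]
ft_force: [-0.0, 0.4, -0.5]
grip_width: 0.0453
pos [ 0.6167 -0.2246  0.0665] az 84.79 t 3.425 w 0.0453 F [-0.   0.4 -0.5] -> shift [ 0.  -0.9  2.5] turn -0.21
```

```bash
python3 -m pendant '[[[0,-1,2],0],[[0,0,0],0],[[0,0,0],0],[[0,0,0],0],[[0,0,-5],0],[[0,0,-3],0],[[0,0,0],0]]' 15 15
python3 -m pendant '[[[12,-3,0],0],[[12,-3,0],0],[[12,-3,0],0],[[11,-2,0],0],[[0,0,0],0]]'
python3 - <<'E'
from h import *
need(.6082,-.1763,.064,85)
E
```

```text
time: 4.3
position: [0.615, -0.2233, 0.0717]
tool_rot: [0.738, 0.675, 0.0, 0.0]
ft_force: [-0.4, 0.4, -0.8]
grip_width: 0.0295
time: 4.92
position: [0.608, -0.1742, 0.0716]
tool_rot: [0.738, 0.675, -0.0, -0.0]
ft_force: [0.1, -0.1, -0.4]
grip_width: 0.0296
pos [ 0.608  -0.1742  0.0716] az 84.95 t 4.925 w 0.0296 F [ 0.1 -0.1 -0.4] -> shift [-2.1  0.3  7.6] turn -0.05
```

```bash
python3 -m pendant '[[[-1,0,3],0],[[-1,0,3],0],[[0,0,1],0],[[0,0,0.5],0],[[0,0,0],0]]'
python3 -m pendant '[[[0,0,0.5],0],[[0,0,0],0]]'
python3 -m pendant '[[[0,0,0],0],[[0,0,0],0],[[0,0,0],0]]' 42
python3 -m pendant '[[[0,0,-20],0],[[0,0,-60],0],[[0,0,-60],0],[[0,0,-40],0],[[0,0,0],0]]'
python3 - <<'E'
from h import *
need(.5,.2,.245,80)
c=camera("wrist");cv2.imwrite("pics/w2.png",c["pixels"][40:260,130:380])
l,cr,m=wcaps(c)
g=cv2.GaussianBlur(cv2.cvtColor(cr,cv2.COLOR_BGR2GRAY),(5,5),0)
for nm,z,r0,r1 in(("cap",.077,60,80),("body",.037,90,125)):
    h=cv2.HoughCircles(g,cv2.HOUGH_GRADIENT_ALT,1.5,100,param1=100,param2=.6,minRadius=r0,maxRadius=r1)
    for x,y,r in ([] if h is None else h[0]):
        p=((x+.5)/4-.5+160,(y+.5)/4-.5+65);print(nm,np.round(p,1),round(r/4,1),onz(c,p,z).round(4))
E
```

```text
time: 5.55
position: [0.608, -0.1781, 0.0645]
tool_rot: [0.738, 0.675, -0.0, 0.0]
ft_force: [-1.0, -2.0, 3.6]
grip_width: 0.0296
time: 5.8
position: [0.6081, -0.1781, 0.0644]
tool_rot: [0.738, 0.675, -0.0, 0.0]
ft_force: [-2.8, -2.0, 6.0]
grip_width: 0.0293
time: 6.18
position: [0.608, -0.1772, 0.0632]
tool_rot: [0.738, 0.675, 0.0, -0.0]
ft_force: [-0.0, 0.2, -1.1]
grip_width: 0.0413
time: 6.8
position: [0.6105, -0.1785, 0.2496]
tool_rot: [0.738, 0.675, 0.002, 0.005]
ft_force: [0.7, -0.6, -0.1]
grip_width: 0.0422
pos [ 0.6105 -0.1785  0.2496] az 84.88 t 6.8 w 0.0422 F [ 0.7 -0.6 -0.1] -> shift [ 367.2 -143.8    1.6] turn 4.88
cap [250.4 108.9] 16.2 [ 0.5459 -0.1802  0.077 ]
cap [312.2 135.9] 16.6 [ 0.5755 -0.1247  0.077 ]
cap [257.9 174.5] 18.4 [ 0.6079 -0.1787  0.077 ]
cap [317.5 198.1] 17.7 [ 0.6368 -0.1223  0.077 ]
cap [257.9 174.5] 15.7 [ 0.6079 -0.1787  0.077 ]
body [251.1 108.1] 27.5 [ 0.5461 -0.1804  0.037 ]
body [313.8 189.5] 26.6 [ 0.639  -0.1196  0.037 ]
body [256.8 166.2] 26.7 [ 0.6075 -0.18    0.037 ]
body [307.4 129.9] 27.5 [ 0.5734 -0.1235  0.037 ]
```

The stray now stands in the middle, measured at (0.608, -0.179), and no other pot moved. Next is a wrist view over the rack.

```bash
python3 -m pendant '[[[54,-16,0],0],[[54,-16,0],0],[[54,-16,0],0],[[54,-16,0],0],[[54,-16,0],0],[[54,-17,0],0],[[53,-17,0],0],[[0,0,0],4.5]]' 60
python3 - <<'E'
from h import *
need(.53,.207,.245,80.4)
c=camera("wrist");need(.53,.207,.245,80.4);im=c["pixels"];cv2.imwrite("pics/w3.png",im)
l,cr,m=caps(im,(130,30,260,200))
for q in l:
    if q[2]>8000:print(q,onz(c,q[:2],.08).round(4))
E
```

```text
time: 7.85
position: [0.5254, 0.2118, 0.2421]
tool_rot: [0.763, 0.647, -0.001, -0.001]
ft_force: [0.2, -0.5, -0.4]
grip_width: 0.0603
pos [0.5254 0.2118 0.2421] az 80.57 t 7.85 w 0.0603 F [ 0.2 -0.5 -0.4] -> shift [-4.   5.3 -2.9] turn 0.17
pos [0.5261 0.2103 0.2421] az 80.36 t 7.9 w 0.0602 F [ 0.  -0.3 -0.8] -> shift [-2.6  4.4 -2.9] turn -0.04
[201.84, 184.05, 17585, [152, 158]] [0.5189 0.1595 0.08  ]
[301.08, 184.11, 16796, [146, 156]] [0.5341 0.2517 0.08  ]
```

View pics/w3.png

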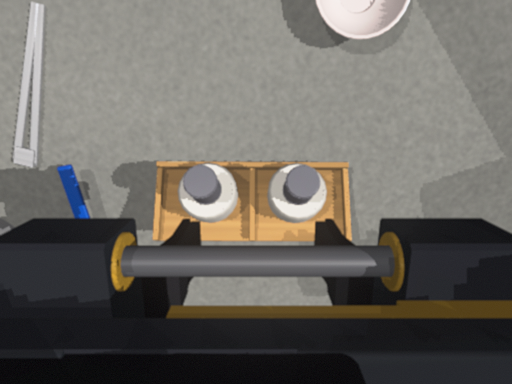

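The rack pots show up clearly: caps at about (202,183) and (301,184), bodies behind them at (209,191) and (298,191). The rack is aligned with the tool. I'll triangulate with all the views.

```bash
python3 - <<'E'
from h import *
A=camera("scene");B=camera("side");W=camera("wrist");im=W["pixels"]
l,cr,m=caps(im,(130,30,260,200));w=[q[:2] for q in l if q[2]>8000]
g=cv2.GaussianBlur(cv2.cvtColor(cr,cv2.COLOR_BGR2GRAY),(5,5),0)
for nm,z,r0,r1 in(("cap",.1,60,85),("body",.06,90,135)):
    h=cv2.HoughCircles(g,cv2.HOUGH_GRADIENT_ALT,1.5,100,param1=100,param2=.5,minRadius=r0,maxRadius=r1)
    for x,y,r in ([] if h is None else h[0]):
        p=((x+.5)/4-.5+130,(y+.5)/4-.5+30);print(nm,np.round(p,1),round(r/4,1),onz(W,p,z).round(4))
for n,s,d,k in(("r-",(299.98,192.7),(251.25,164.62),0),("r+",(337.93,202.57),(252.9,148.42),1)):
    for c1,p1,c2,p2 in((A,s,B,d),(A,s,W,w[k]),(B,d,W,w[k])):
        x,e=tri(c1,p1,c2,p2);print(n,x.round(4),round(e,4))
# lean of cap in the side view via mask principal axis for a check
need(.53,.207,.245,80.4)
E
```

```text
cap [305.9 178.9] 16.8 [0.5271 0.251  0.1   ]
cap [203.9 178.1] 16.8 [0.5118 0.1629 0.1   ]
body [211.4 187.5] 27.5 [0.5301 0.1603 0.06  ]
r- [0.5216 0.1615 0.0825] 0.0026
r- [0.5193 0.1601 0.0785] 0.0017
r- [0.5193 0.1604 0.0842] 0.0026
r+ [0.537  0.2524 0.0827] 0.0026
r+ [0.5345 0.2523 0.0781] 0.0002
r+ [0.5346 0.2517 0.084 ] 0.003
pos [0.5276 0.2079 0.2426] az 80.43 t 8.05 w 0.06 F [ 0.1 -0.5  0.7] -> shift [-0.5  2.5 -2.4] turn 0.03
```

Cap base of the -y pot is at about (0.530, 0.160, 0.060). The tool can't tilt, so I will:

1. Grip across the lean, jaws along rack y, low and light.
2. Lift the pot out.
3. Stand it up on free table by pivoting it over its foot edge.

```bash
python3 -m pendant '[[[-24,3,0],0],[[-24,3,30],0],[[0,0,60],0],[[0,0,40],0],[[0,0,16],0],[[0,0,0],0],[[0,0,0],0]]' 60
python3 - <<'E'
from h import *
need(.526,.160,.090,80.4)
c=camera("side");s=camera("scene")
f=lambda im,x,y:cv2.resize(im[y:y+75,x:x+100],(400,300),interpolation=cv2.INTER_CUBIC)
cv2.imwrite("pics/g1.png",np.hstack([f(s["pixels"],250,150),f(c["pixels"],205,120)]))
E
```

```text
time: 8.93
position: [0.5274, 0.1598, 0.0989]
tool_rot: [0.764, 0.645, 0.001, 0.001]
ft_force: [-0.4, -0.4, -0.1]
grip_width: 0.06
pos [0.5274 0.1598 0.0989] az 80.36 t 8.925 w 0.06 F [-0.4 -0.4 -0.1] -> shift [-0.  -1.5  8.9] turn -0.04
```

View pics/g1.png

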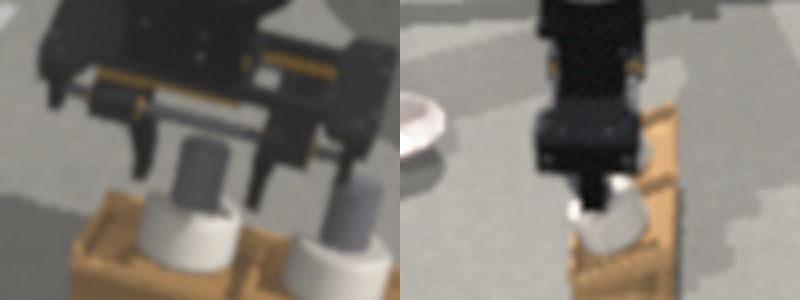

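Fingers straddle the cap at (200,170) in the crop with room on both sides. Lowering, gripping lightly and lifting.

```bash
python3 -m pendant '[[[0,-1,4],0],[[0,0,4],0],[[0,0,0],0]]' 60
python3 -m pendant '[[[0,0,0],0],[[0,0,0],0],[[0,0,0],0],[[0,0,0],0],[[0,0,0],0]]' 15 10
python3 -m pendant '[[[0,0,-5],0],[[0,0,-10],0],[[0,0,-30],0],[[0,0,-30],0],[[0,0,0],0]]'
python3 - <<'E'
from h import *
need(.42,.13,.09,80.4)
A=camera("scene");B=camera("side")
f=lambda im,x,y:cv2.resize(im[y:y+90,x:x+120],(400,300),interpolation=cv2.INTER_CUBIC)
cv2.imwrite("pics/g2.png",np.hstack([f(A["pixels"],240,120),f(B["pixels"],195,100)]))
E
```

```text
time: 9.4
position: [0.5248, 0.16, 0.0893]
tool_rot: [0.764, 0.645, -0.0, -0.0]
ft_force: [-0.5, -0.2, -0.3]
grip_width: 0.0602
time: 10.02
position: [0.5251, 0.16, 0.0895]
tool_rot: [0.764, 0.645, -0.0, -0.0]
ft_force: [-0.8, 1.1, -0.1]
grip_width: 0.0299
time: 10.65
position: [0.527, 0.1603, 0.1674]
tool_rot: [0.764, 0.645, 0.003, 0.002]
ft_force: [0.5, 0.3, -0.9]
grip_width: 0.0294
pos [0.527  0.1603 0.1674] az 80.37 t 10.65 w 0.0294 F [ 0.5  0.3 -0.9] -> shift [ -47.9 -101.    76.7] turn -0.03
```

View pics/g2.png

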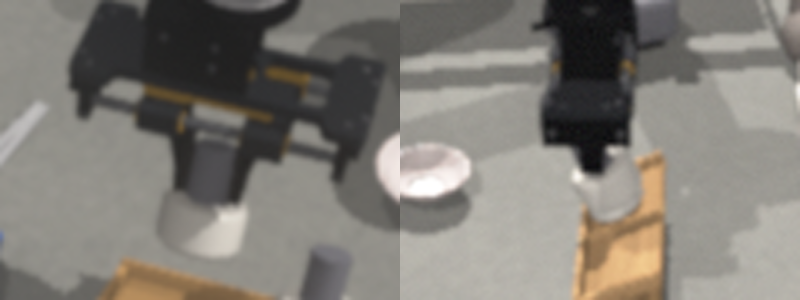

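The pot is held and lifted, still leaning about 26°. Moving to a free spot and probing for the table.

```bash
python3 -m pendant '[[[-24,-50,0],0],[[-24,-50,20],0],[[0,0,40],0],[[0,0,22],0],[[0,0,0],0],[[0,0,0],0]]'
python3 -m pendant '[[[0,0,3],0],[[0,0,0],0]]'
python3 -m pendant '[[[0,0,3],0],[[0,0,0],0]]'
python3 -c "
from h import *
need(.42,.13,.072,80.4)"
```

```text
time: 11.5
position: [0.4186, 0.1294, 0.0825]
tool_rot: [0.764, 0.645, -0.0, -0.0]
ft_force: [0.8, 0.8, -0.0]
grip_width: 0.0298
time: 11.75
position: [0.4189, 0.1295, 0.08]
tool_rot: [0.764, 0.645, 0.0, 0.0]
ft_force: [0.2, 0.4, -0.4]
grip_width: 0.0299
time: 12.0
position: [0.4185, 0.1294, 0.0765]
tool_rot: [0.764, 0.645, -0.0, 0.0]
ft_force: [-0.7, 0.3, -0.0]
grip_width: 0.0296
pos [0.4185 0.1294 0.0765] az 80.36 t 12.0 w 0.0296 F [-0.7  0.3 -0. ] -> shift [0.8 1.4 4.5] turn -0.04
```

```bash
python3 -m pendant '[[[0,0,2],0],[[0,0,0],0]]'
python3 -m pendant '[[[0,0,2],0],[[0,0,0],0]]'
python3 -m pendant '[[[0,0,1.5],0],[[0,0,0],0]]'
```

```text
time: 12.25
position: [0.4185, 0.1294, 0.0744]
tool_rot: [0.764, 0.645, -0.0, -0.0]
ft_force: [-0.0, 0.4, -0.2]
grip_width: 0.0294
time: 12.5
position: [0.4184, 0.1294, 0.0724]
tool_rot: [0.764, 0.645, -0.0, -0.0]
ft_force: [-0.5, -0.2, -0.6]
grip_width: 0.0296
time: 12.75
position: [0.4185, 0.1294, 0.071]
tool_rot: [0.764, 0.645, -0.0, -0.0]
ft_force: [-0.1, -0.4, -1.2]
grip_width: 0.0294
```

```bash
python3 -m pendant '[[[0,0,2],0],[[0,0,0],0]]'
python3 -m pendant '[[[0,0,2],0],[[0,0,0],0]]'
python3 -m pendant '[[[0,0,2],0],[[0,0,0],0]]'
```

```text
time: 13.0
position: [0.4188, 0.1294, 0.0693]
tool_rot: [0.764, 0.645, 0.0, 0.0]
ft_force: [-0.3, 0.9, 3.5]
grip_width: 0.03
time: 13.25
position: [0.4198, 0.1294, 0.068]
tool_rot: [0.764, 0.645, 0.001, 0.001]
ft_force: [-0.0, -0.3, 10.7]
grip_width: 0.0296
time: 13.5
position: [0.4207, 0.1293, 0.0663]
tool_rot: [0.764, 0.645, 0.002, 0.002]
ft_force: [1.6, -1.5, 12.5]
grip_width: 0.0295
```

Contact at TCP z≈0.070, now pressing with 12 N. Pivoting the pot upright: tool +y while sinking along the arc.

```bash
python3 -m pendant '[[[0,4,0],0],[[0,4,0],0],[[0,4,0],0],[[0,0,0],0]]'
python3 -m pendant '[[[0,4,0],0],[[0,4,1],0],[[0,4,1],0],[[0,0,0],0]]'
python3 - <<'E'
from h import *
need(.42,.13,.072,80.4)
A=camera("scene");B=camera("side")
f=lambda im,x,y:cv2.resize(im[y:y+90,x:x+120],(400,300),interpolation=cv2.INTER_CUBIC)
cv2.imwrite("pics/g3.png",np.hstack([f(A["pixels"],230,100),f(B["pixels"],160,120)]))
E
```

```text
time: 14.0
position: [0.4305, 0.1273, 0.0649]
tool_rot: [0.764, 0.645, -0.0, -0.0]
ft_force: [-0.5, 0.2, 2.1]
grip_width: 0.0299
time: 14.5
position: [0.443, 0.1253, 0.0629]
tool_rot: [0.764, 0.645, 0.0, 0.0]
ft_force: [-0.1, 0.0, 0.6]
grip_width: 0.0296
pos [0.443  0.1253 0.0629] az 80.35 t 14.5 w 0.0296 F [-0.1  0.   0.6] -> shift [  0.8 -23.5  -9.1] turn -0.05
```

View pics/g3.png

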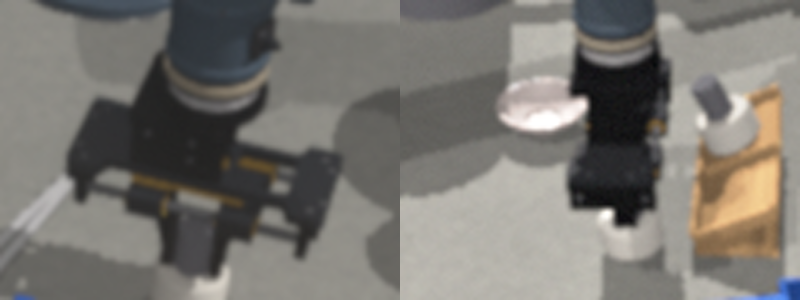

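The side crop shows the pot nearly upright at (630,235), with light contact. I'll press slightly, release, rise and measure numerically.

```bash
python3 -m pendant '[[[0,2,1],0],[[0,0,1],0],[[0,0,0],0]]'
python3 -m pendant '[[[0,0,0],0],[[0,0,0],0],[[0,0,0],0]]' 50
python3 -m pendant '[[[0,-10,-30],0],[[0,0,-60],0],[[0,0,-60],0],[[0,0,-30],0],[[0,0,0],0],[[0,0,0],0]]'
cat >> h.py <<'E'
def hough(c,roi,z1=.074,z2=.034):
    l,cr,m=caps(c["pixels"],roi)
    g=cv2.GaussianBlur(cv2.cvtColor(cr,cv2.COLOR_BGR2GRAY),(5,5),0)
    for nm,z,r0,r1 in(("cap",z1,56,82),("body",z2,90,125)):
        h=cv2.HoughCircles(g,cv2.HOUGH_GRADIENT_ALT,1.5,80,param1=100,param2=.5,minRadius=r0,maxRadius=r1)
        for x,y,r in ([] if h is None else h[0]):
            p=((x+.5)/4-.5+roi[0],(y+.5)/4-.5+roi[1]);print(nm,np.round(p,1),round(r/4,1),onz(c,p,z).round(4))
    for q in l:
        if q[2]>8000:print("mask",q,onz(c,q[:2],(z1+z2)/2).round(4))
E
python3 - <<'E'
from h import *
need(.443,.125,.0615,85)
c=camera("wrist");cv2.imwrite("pics/w4.png",c["pixels"]);hough(c,(190,110,140,105))
E
```

```text
time: 14.98
position: [0.4457, 0.125, 0.0615]
tool_rot: [0.764, 0.645, 0.001, 0.001]
ft_force: [1.0, -0.8, 5.0]
grip_width: 0.0296
time: 15.35
position: [0.4438, 0.1251, 0.0608]
tool_rot: [0.764, 0.645, -0.0, -0.0]
ft_force: [-0.1, 0.0, -0.1]
grip_width: 0.0474
time: 16.1
position: [0.4333, 0.1267, 0.2401]
tool_rot: [0.764, 0.645, -0.001, -0.001]
ft_force: [0.4, -0.3, -0.4]
grip_width: 0.0502
pos [0.4333 0.1267 0.2401] az 80.36 t 16.1 w 0.0502 F [ 0.4 -0.3 -0.4] -> shift [  0.   10.2 178.6] turn -4.64
cap [257.9 193.6] 15.7 [0.4459 0.1246 0.074 ]
body [258.6 182. ] 27.2 [0.4439 0.1258 0.034 ]
mask [257.52, 190.68, 14552, [124, 148]] [0.4481 0.1239 0.054 ]
```

The pot stands upright: cap circle (0.446, 0.125) and body circle (0.444, 0.126) agree. Regripping and carrying it to the 242° place.

```bash
python3 -m pendant '[[[0,12,30],0],[[0,0,60],0],[[0,0,60],0],[[0,0,28],0],[[0,0,0],0],[[0,0,0],0]]' 45
python3 -m pendant '[[[0,0,0],0],[[0,0,0],0],[[0,0,0],0],[[0,0,0],0]]' 15 15
python3 -m pendant '[[[0,0,-10],0],[[0,0,-50],0],[[0,0,-50],0],[[0,0,0],0]]'
python3 -m pendant '[[[-47,27,0],0],[[-47,27,0],0],[[-47,27,0],0],[[-47,27,0],0],[[-48,27,0],0],[[-48,27,0],0],[[-48,28,0],0],[[0,0,0],0]]'
python3 - <<'E'
from h import *
need(.5775,-.2344,.064,80.4)
E
```

```text
time: 16.9
position: [0.4459, 0.1247, 0.063]
tool_rot: [0.764, 0.645, -0.0, -0.0]
ft_force: [0.3, 1.1, -0.3]
grip_width: 0.0448
time: 17.4
position: [0.4467, 0.1247, 0.064]
tool_rot: [0.764, 0.645, 0.001, 0.001]
ft_force: [0.0, 0.1, 6.9]
grip_width: 0.0297
time: 17.9
position: [0.4485, 0.125, 0.1767]
tool_rot: [0.764, 0.645, 0.004, 0.003]
ft_force: [0.5, 0.2, -0.6]
grip_width: 0.0297
time: 18.9
position: [0.5788, -0.2388, 0.1718]
tool_rot: [0.765, 0.644, -0.0, 0.001]
ft_force: [0.1, 1.4, 0.0]
grip_width: 0.0296
pos [ 0.5788 -0.2388  0.1718] az 80.11 t 18.9 w 0.0296 F [0.1 1.4 0. ] -> shift [  4.2  -2.2 107.8] turn -0.29
```

```bash
python3 -m pendant '[[[4,-2,0],0],[[0,0,40],0],[[0,0,25],0],[[0,0,0],0],[[0,0,0],0]]'
python3 - <<'E'
from h import *
need(.5775,-.2344,.067,80.4)
E
```

```text
time: 19.52
position: [0.5767, -0.2291, 0.1088]
tool_rot: [0.764, 0.646, 0.0, 0.0]
ft_force: [-0.6, -0.1, -0.7]
grip_width: 0.0296
pos [ 0.5767 -0.2291  0.1088] az 80.44 t 19.525 w 0.0296 F [-0.6 -0.1 -0.7] -> shift [-5.1  1.6 41.8] turn 0.04
```

```bash
python3 -m pendant '[[[-5,1.5,0],0],[[0,0,0],0],[[0,0,0],0]]'
python3 - <<'E'
from h import *
need(.5775,-.2344,.067,80.4)
A=camera("scene");B=camera("side")
for c,r in((A,(107,160,110,95)),(B,(245,205,110,90))):
    l,_,_=caps(c["pixels"],r)
    print([q for q in l])
E
```

```text
time: 19.9
position: [0.5774, -0.2356, 0.1087]
tool_rot: [0.764, 0.645, 0.0, 0.0]
ft_force: [0.0, 0.3, -0.7]
grip_width: 0.0298
pos [ 0.5774 -0.2356  0.1087] az 80.34 t 19.9 w 0.0298 F [ 0.   0.3 -0.7] -> shift [ 1.2 -0.1 41.7] turn -0.06
[[138.64, 171.27, 10563, [205, 131]], [160.53, 188.05, 2894, [57, 73]], [179.78, 199.58, 3121, [52, 77]], [153.07, 207.63, 3213, [59, 73]], [172.7, 221.24, 3101, [52, 75]], [146.23, 228.41, 3610, [64, 74]]]
[[295.14, 213.93, 5578, [136, 74]], [293.71, 245.31, 15647, [176, 174]], [323.6, 241.97, 2720, [47, 71]]]
```

Position good. Lowering in steps.

```bash
python3 -m pendant '[[[1,0,15],0],[[0,0,15],0],[[0,0,0],0],[[0,0,0],0]]'
python3 -m pendant '[[[0,0,5],0],[[0,0,3],0],[[0,0,0],0],[[0,0,0],0]]'
python3 -m pendant '[[[0,0,2],0],[[0,0,0],0]]'
python3 -m pendant '[[[0,0,2],0],[[0,0,0],0]]'
```

```text
time: 20.5
position: [0.5773, -0.2343, 0.0776]
tool_rot: [0.764, 0.645, -0.0, -0.0]
ft_force: [0.6, -0.2, -0.7]
grip_width: 0.0296
time: 21.0
position: [0.5774, -0.2344, 0.0702]
tool_rot: [0.764, 0.645, 0.0, 0.0]
ft_force: [-0.5, -0.5, -0.7]
grip_width: 0.0295
time: 21.25
position: [0.5773, -0.2343, 0.0679]
tool_rot: [0.764, 0.645, -0.0, -0.0]
ft_force: [-0.3, -0.0, -0.3]
grip_width: 0.0297
time: 21.5
position: [0.5775, -0.2345, 0.0671]
tool_rot: [0.764, 0.645, 0.0, 0.0]
ft_force: [-1.1, 0.6, 5.9]
grip_width: 0.0295
```

Floor contact at the expected height. Releasing and checking from above.

```bash
python3 -m pendant '[[[0,0,0],0],[[0,0,0],0],[[0,0,0],0]]' 42
python3 -m pendant '[[[0,0,-20],0],[[0,0,-55],0],[[20,15,-60],0],[[20,15,-35],0],[[0,0,0],0],[[0,0,0],0]]'
python3 - <<'E'
from h import *
need(.542,.2545,.245,80.4)
c=camera("wrist");cv2.imwrite("pics/w5.png",c["pixels"]);hough(c,(150,50,220,180),.077,.037)
need(.542,.2545,.245,80.4)
E
```

```text
time: 21.88
position: [0.5774, -0.2343, 0.0659]
tool_rot: [0.764, 0.645, -0.0, -0.0]
ft_force: [0.3, -0.6, 0.0]
grip_width: 0.041
time: 22.62
position: [0.612, -0.2003, 0.2336]
tool_rot: [0.764, 0.645, -0.0, -0.001]
ft_force: [0.2, -0.3, -0.1]
grip_width: 0.0422
pos [ 0.612  -0.2003  0.2336] az 80.38 t 22.625 w 0.0422 F [ 0.2 -0.3 -0.1] -> shift [ 436.7 -145.   -11.2] turn -0.02
cap [267.8 107. ] 17.6 [ 0.5464 -0.1805  0.077 ]
cap [279.8 175.2] 16.6 [ 0.6083 -0.1792  0.077 ]
cap [335.6 128.8] 16.6 [ 0.5749 -0.1241  0.077 ]
cap [343.9 197.4] 15.9 [ 0.6391 -0.1233  0.077 ]
cap [214.5 150.5] 17.5 [ 0.576  -0.2338  0.077 ]
cap [214.5 150.5] 15.3 [ 0.576  -0.2338  0.077 ]
cap [267.8 107. ] 15.5 [ 0.5464 -0.1805  0.077 ]
body [266.6 104.8] 28.7 [ 0.5446 -0.1801  0.037 ]
body [219.  143.8] 29.0 [ 0.5745 -0.2339  0.037 ]
body [275.6 167. ] 27.1 [ 0.6078 -0.1808  0.037 ]
body [327.4 123.1] 28.6 [ 0.5723 -0.1229  0.037 ]
body [336.4 183.9] 24.6 [ 0.6361 -0.1207  0.037 ]
body [291.  222.9] 25.7 [ 0.6712 -0.1737  0.037 ]
mask [267.91, 107.35, 15106, [139, 140]] [ 0.547  -0.1798  0.057 ]
mask [332.71, 128.74, 17122, [159, 136]] [ 0.5766 -0.1224  0.057 ]
mask [215.13, 150.15, 15697, [144, 142]] [ 0.578  -0.2361  0.057 ]
mask [279.44, 173.02, 15324, [132, 148]] [ 0.6104 -0.1785  0.057 ]
mask [341.13, 194.25, 17873, [161, 167]] [ 0.6419 -0.1212  0.057 ]
pos [ 0.6115 -0.2004  0.2326] az 80.35 t 22.675 w 0.0422 F [-0.2 -0.7 -0.4] -> shift [ 436.8 -144.8  -11.7] turn -0.05
```

The first rack pot stands upright at (0.576, -0.234), and the other pots haven't moved. Now the same with the second rack pot, grasping at about (0.5405, 0.2512).

```bash
python3 -m pendant '[[[54,-18,-5],0],[[54,-18,-5],0],[[54,-18,0],0],[[54,-18,0],0],[[54,-18,0],0],[[54,-18,0],0],[[54,-18,0],0],[[55,-19,0],0]]' 60
python3 -m pendant '[[[0,0,50],0],[[0,0,40],0],[[0,0,20],0],[[0,0,0],0],[[0,0,0],0]]'
python3 - <<'E'
from h import *
need(.5405,.2512,.0893,80.4)
E
```

```text
time: 23.68
position: [0.5412, 0.2511, 0.2418]
tool_rot: [0.764, 0.645, -0.002, -0.001]
ft_force: [0.5, 0.2, -0.6]
grip_width: 0.0599
time: 24.3
position: [0.5427, 0.2501, 0.1337]
tool_rot: [0.764, 0.645, -0.0, -0.0]
ft_force: [0.5, 0.1, 0.5]
grip_width: 0.0601
pos [0.5427 0.2501 0.1337] az 80.32 t 24.3 w 0.0601 F [0.5 0.1 0.5] -> shift [ 0.7 -2.3 44.4] turn -0.08
```

```bash
python3 -m pendant '[[[1,-2,20],0],[[0,0,16],0],[[0,0,8],0],[[0,0,0],0],[[0,0,0],0]]'
python3 -m pendant '[[[0,0,0],0],[[0,0,0],0],[[0,0,0],0],[[0,0,0],0],[[0,0,0],0]]' 15 10
python3 -m pendant '[[[0,0,-5],0],[[0,0,-10],0],[[0,0,-30],0],[[0,0,-30],0],[[0,0,0],0]]'
python3 -c "
from h import *
need(.42,.13,.075,80.4)"
```

```text
time: 24.92
position: [0.5412, 0.252, 0.0902]
tool_rot: [0.764, 0.645, 0.0, 0.0]
ft_force: [0.1, 0.6, -0.6]
grip_width: 0.06
time: 25.55
position: [0.5405, 0.2518, 0.0898]
tool_rot: [0.764, 0.645, -0.0, -0.0]
ft_force: [-0.2, -1.0, 0.3]
grip_width: 0.0295
time: 26.18
position: [0.5427, 0.2525, 0.1677]
tool_rot: [0.764, 0.645, 0.003, 0.001]
ft_force: [-0.3, -0.1, -0.2]
grip_width: 0.0301
pos [0.5427 0.2525 0.1677] az 80.37 t 26.175 w 0.0301 F [-0.3 -0.1 -0.2] -> shift [-141.6 -101.    91.7] turn -0.03
```

```bash
python3 -m pendant '[[[-47,-34,0],0],[[-47,-34,0],0],[[-47,-33,20],0],[[0,0,40],0],[[0,0,28],0],[[0,0,0],0],[[0,0,0],0]]'
python3 -m pendant '[[[0,0,3],0],[[0,0,0],0]]'
python3 -m pendant '[[[0,0,2],0],[[0,0,0],0]]'
python3 -m pendant '[[[0,0,1.5],0],[[0,0,0],0]]'
```

```text
time: 27.05
position: [0.4177, 0.1299, 0.077]
tool_rot: [0.764, 0.645, -0.0, -0.0]
ft_force: [-0.4, -0.2, -0.3]
grip_width: 0.0295
time: 27.3
position: [0.4179, 0.13, 0.0743]
tool_rot: [0.764, 0.645, 0.001, 0.0]
ft_force: [0.8, 0.5, -1.2]
grip_width: 0.0297
time: 27.55
position: [0.4176, 0.1299, 0.0718]
tool_rot: [0.764, 0.645, 0.0, 0.0]
ft_force: [-0.7, -0.6, -1.3]
grip_width: 0.0296
time: 27.8
position: [0.4175, 0.1298, 0.0701]
tool_rot: [0.764, 0.645, -0.0, -0.0]
ft_force: [-0.0, 0.1, -1.8]
grip_width: 0.0298
```

```bash
python3 -m pendant '[[[0,0,2],0],[[0,0,0],0]]'
python3 -m pendant '[[[0,0,2],0],[[0,0,0],0]]'
python3 -m pendant '[[[0,0,1.5],0],[[0,0,0],0]]'
```

```text
time: 28.05
position: [0.4183, 0.1297, 0.069]
tool_rot: [0.764, 0.645, 0.001, 0.001]
ft_force: [-0.2, -0.5, 8.1]
grip_width: 0.0298
time: 28.3
position: [0.4194, 0.1297, 0.0675]
tool_rot: [0.764, 0.645, 0.002, 0.002]
ft_force: [0.3, -1.7, 12.2]
grip_width: 0.0298
time: 28.55
position: [0.42, 0.1297, 0.0662]
tool_rot: [0.764, 0.645, 0.002, 0.002]
ft_force: [1.4, -1.5, 13.0]
grip_width: 0.0297
```

Same contact as before; same pivot.

```bash
python3 -m pendant '[[[0,4,0],0],[[0,4,0],0],[[0,4,0],0],[[0,0,0],0]]'
python3 -m pendant '[[[0,4,0],0],[[0,4,1],0],[[0,4,1],0],[[0,0,0],0]]'
python3 -m pendant '[[[0,2,1],0],[[0,0,1],0],[[0,0,0],0]]'
python3 -m pendant '[[[0,0,0],0],[[0,0,0],0],[[0,0,0],0]]' 50
python3 -m pendant '[[[0,-10,-30],0],[[0,0,-60],0],[[0,0,-60],0],[[0,0,-30],0],[[0,0,0],0],[[0,0,0],0]]'
python3 - <<'E'
from h import *
need(.445,.125,.0625,80.4)
c=camera("wrist");cv2.imwrite("pics/w6.png",c["pixels"]);hough(c,(190,110,140,105))
E
```

```text
time: 29.05
position: [0.4295, 0.1277, 0.0646]
tool_rot: [0.764, 0.645, -0.0, 0.0]
ft_force: [0.3, 0.1, 2.6]
grip_width: 0.0294
time: 29.55
position: [0.4419, 0.1257, 0.0626]
tool_rot: [0.764, 0.645, 0.0, 0.0]
ft_force: [0.9, 0.8, 0.1]
grip_width: 0.0295
time: 29.92
position: [0.4447, 0.1254, 0.0612]
tool_rot: [0.764, 0.645, 0.001, 0.001]
ft_force: [0.4, -1.2, 4.7]
grip_width: 0.0296
time: 30.3
position: [0.4426, 0.1255, 0.0605]
tool_rot: [0.764, 0.645, -0.0, -0.0]
ft_force: [-0.2, 0.2, -0.1]
grip_width: 0.0476
time: 31.05
position: [0.4322, 0.1271, 0.2398]
tool_rot: [0.764, 0.645, -0.001, -0.001]
ft_force: [-1.2, -0.8, 0.3]
grip_width: 0.0501
pos [0.4322 0.1271 0.2398] az 80.36 t 31.05 w 0.0501 F [-1.2 -0.8  0.3] -> shift [  0.2  13.3 177.3] turn -0.04
cap [257.5 193.6] 15.8 [0.4447 0.1247 0.074 ]
mask [257.57, 189.89, 14480, [124, 148]] [0.4462 0.1245 0.054 ]
```

Standing upright again, at (0.4447, 0.1247). Regripping and carrying it to the last place, (0.6425, -0.2322).

```bash
python3 -m pendant '[[[0,12,30],0],[[0,0,60],0],[[0,0,60],0],[[0,0,28],0],[[0,0,0],0],[[0,0,0],0]]' 45
python3 -m pendant '[[[0,0,0],0],[[0,0,0],0],[[0,0,0],0],[[0,0,0],0]]' 15 15
python3 -m pendant '[[[0,0,-10],0],[[0,0,-50],0],[[0,0,-50],0],[[0,0,0],0]]'
python3 -m pendant '[[[-40,32,0],0],[[-40,32,0],0],[[-40,32,0],0],[[-40,32,0],0],[[-40,32,0],0],[[-40,32,0],0],[[-40,31,0],0],[[-39,31,0],0]]'
python3 -m pendant '[[[0,0,0],0],[[0,0,30],0],[[0,0,30],0],[[0,0,0],0],[[0,0,0],0]]'
python3 - <<'E'
from h import *
need(.6425,-.2322,.067,80.4)
E
```

```text
time: 31.85
position: [0.4447, 0.1251, 0.0624]
tool_rot: [0.764, 0.645, -0.001, -0.0]
ft_force: [-0.3, -0.5, 0.8]
grip_width: 0.0448
time: 32.35
position: [0.4456, 0.1251, 0.0636]
tool_rot: [0.764, 0.645, 0.001, 0.001]
ft_force: [-0.5, -0.7, 6.1]
grip_width: 0.0295
time: 32.85
position: [0.4474, 0.1254, 0.1763]
tool_rot: [0.764, 0.645, 0.004, 0.003]
ft_force: [-0.0, 0.6, -0.8]
grip_width: 0.0297
time: 33.85
position: [0.6417, -0.2329, 0.1708]
tool_rot: [0.764, 0.645, -0.001, -0.002]
ft_force: [0.1, 0.4, -0.4]
grip_width: 0.0296
time: 34.48
position: [0.6421, -0.2314, 0.113]
tool_rot: [0.764, 0.645, -0.0, -0.0]
ft_force: [-0.1, -0.1, -0.6]
grip_width: 0.0299
pos [ 0.6421 -0.2314  0.113 ] az 80.39 t 34.475 w 0.0299 F [-0.1 -0.1 -0.6] -> shift [-0.8  0.5 46. ] turn -0.01
```

```bash
python3 -m pendant '[[[-1,0.5,0],0],[[0,0,10],0],[[0,0,10],0],[[0,0,0],0],[[0,0,0],0]]'
python3 -m pendant '[[[0,0,8],0],[[0,0,8],0],[[0,0,0],0],[[0,0,0],0]]'
python3 -m pendant '[[[0,0,4],0],[[0,0,3],0],[[0,0,0],0],[[0,0,0],0]]'
python3 -m pendant '[[[0,0,2],0],[[0,0,0],0]]'
```

```text
time: 35.1
position: [0.6424, -0.233, 0.0925]
tool_rot: [0.764, 0.645, -0.0, -0.0]
ft_force: [-0.3, -0.6, -0.5]
grip_width: 0.0296
time: 35.6
position: [0.6425, -0.233, 0.0766]
tool_rot: [0.764, 0.645, -0.0, -0.0]
ft_force: [0.1, 0.1, -0.8]
grip_width: 0.0292
time: 36.1
position: [0.6425, -0.233, 0.0698]
tool_rot: [0.764, 0.645, 0.0, 0.0]
ft_force: [0.6, -0.0, -1.2]
grip_width: 0.0294
time: 36.35
position: [0.6423, -0.2329, 0.0676]
tool_rot: [0.764, 0.645, -0.0, -0.0]
ft_force: [0.4, 0.2, -1.4]
grip_width: 0.0295
```

```bash
python3 -m pendant '[[[0,0,1.5],0],[[0,0,0],0]]'
python3 -m pendant '[[[0,0,0],0],[[0,0,0],0],[[0,0,0],0]]' 42
python3 -m pendant '[[[0,0,-20],0],[[0,0,-55],0],[[20,0,-60],0],[[20,20,-35],0],[[0,0,0],0],[[0,0,0],0]]'
python3 - <<'E'
from h import *
c=camera("wrist");im=c["pixels"];hough(c,(110,40,240,200),.077,.037)
S=camera("scene")["pixels"];D=camera("side")["pixels"]
f=lambda im,x,y:cv2.resize(im[y:y+100,x:x+133],(400,300),interpolation=cv2.INTER_CUBIC)
cv2.imwrite("pics/end.png",np.vstack([np.hstack([f(S,95,160),f(D,235,205)]),np.hstack([cv2.resize(im,(400,300)),cv2.resize(S,(400,300))])]))
need(.608,-.177,.245)
E
```

```text
time: 36.6
position: [0.6425, -0.2331, 0.0667]
tool_rot: [0.764, 0.645, 0.0, 0.0]
ft_force: [-0.3, -0.0, 2.8]
grip_width: 0.0295
time: 36.98
position: [0.6425, -0.233, 0.0661]
tool_rot: [0.764, 0.645, -0.0, -0.0]
ft_force: [-0.0, -0.5, -0.6]
grip_width: 0.0413
time: 37.72
position: [0.6678, -0.1969, 0.2353]
tool_rot: [0.764, 0.645, -0.001, -0.001]
ft_force: [-1.0, 0.3, -1.2]
grip_width: 0.0421
cap [282.1 181.8] 16.1 [ 0.671  -0.1745  0.077 ]
cap [267.1 115.8] 17.0 [ 0.6096 -0.1788  0.077 ]
cap [197.   89.5] 17.5 [ 0.5776 -0.2351  0.077 ]
cap [332.8 139. ] 15.8 [ 0.6395 -0.1239  0.077 ]
cap [325.6  65.1] 18.6 [ 0.5764 -0.123   0.077 ]
cap [214.6 158.9] 17.4 [ 0.6396 -0.2321  0.077 ]
cap [253.2  41.9] 18.6 [ 0.5481 -0.1806  0.077 ]
cap [332.8 139. ] 18.4 [ 0.6395 -0.1239  0.077 ]
cap [325.6  65.1] 16.5 [ 0.5764 -0.123   0.077 ]
body [206.4  90.6] 29.6 [ 0.5773 -0.2329  0.037 ]
body [266.  111.6] 28.3 [ 0.6069 -0.1783  0.037 ]
body [277.2 171.2] 27.7 [ 0.6687 -0.1764  0.037 ]
body [218.  154.8] 26.4 [ 0.6414 -0.234   0.037 ]
body [325.2 135.6] 26.9 [ 0.6403 -0.1227  0.037 ]
mask [253.6, 50.19, 11278, [142, 100]] [ 0.5515 -0.1811  0.057 ]
mask [321.7, 66.49, 18979, [159, 157]] [ 0.5754 -0.1224  0.057 ]
mask [199.32, 89.82, 17427, [155, 143]] [ 0.5768 -0.2364  0.057 ]
mask [266.73, 114.98, 14637, [136, 136]] [ 0.6096 -0.1785  0.057 ]
mask [330.69, 137.54, 16546, [153, 138]] [ 0.6406 -0.1215  0.057 ]
mask [215.4, 158.89, 15487, [141, 142]] [ 0.6424 -0.2345  0.057 ]
mask [280.53, 178.61, 15110, [129, 149]] [ 0.6724 -0.1749  0.057 ]
pos [ 0.6673 -0.1973  0.2335] az 80.31 t 37.875 w 0.0424 F [-0.4  0.7 -1.1] -> shift [ 10.  -61.9 -11.2] turn None
```

View pics/end.png

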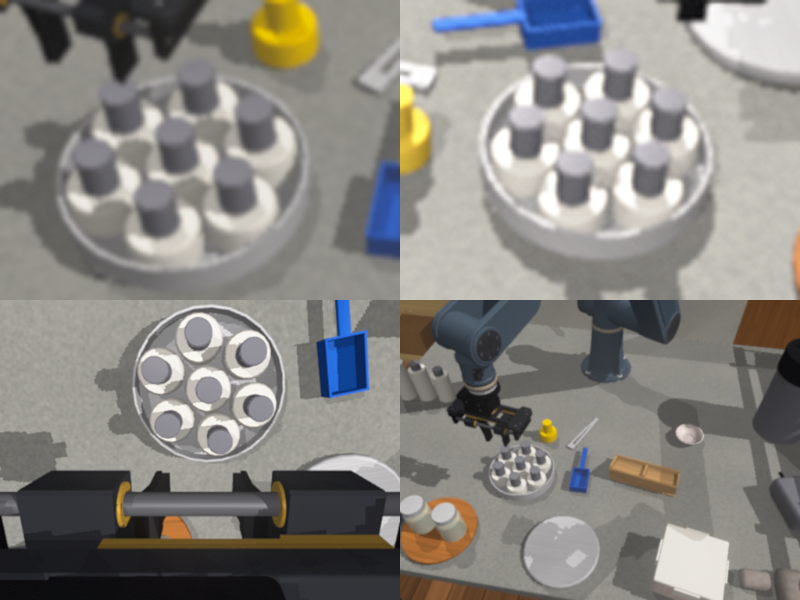

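All seven pots stand upright in the tin, one in the middle at wrist crop (208,388) and six round it. The rack is empty, the scoop, tweezers and dish look undisturbed, and the gripper is clear.

```bash
python3 -c "
from rig import order
print(order.hand_in())"
```

```text
the job is handed in; nothing more can be done
None
```

All seven pots are standing in the tin, one in the middle and six round it, and the job was handed in at about 38 s of robot time.

**What I did:** I moved the stray to the middle first. Then I took each rack pot with a light grip across its lean and stood it upright on free table by pivoting it over its foot edge. After regripping, I lowered each one into its empty ring place until it touched the floor, with less than 7 N on the wrist.

**Last checks:**
- **Pot positions:** cap and body circles in the wrist image agree within about 2–3 mm for the five pots where both were found. I did not get body circles for two ring pots. The two new ring pots are about 65 mm from the middle.
- **Heights:** the tool height at floor contact was as expected for both rack pots, so they should be flat on the floor.
- **Surroundings:** in the last picture the rack is empty, the scoop, tweezers and dish look undisturbed (by eye, not measured), and the gripper is clear.
- **Small disagreement:** the middle pot measures 1–2 mm off the tin's centre, which is within the calibration error.
- **Forces:** the highest wrist force in the readings at the end of each call was about 13 N, while pivoting the pots upright.

No check failed.

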